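# Lay the square paddle across the tool rest

## Robot

A 7-joint arm with a two-finger parallel gripper is mounted at the origin on the work surface. World frame = base frame: x ahead of the robot, y to its left, z up, the work surface at z = 0. Lengths are in m, angles in rad, forces in N, time in s.
With the tool pointing down it reaches from about 0.425 to 0.95 m from the base axis. Payload 4.7 kg.
Tool frame: the origin (TCP) lies between the finger pads; the fingertips stand 25 mm ahead of it and the grasp point (between the pads) lies 6 mm ahead of it; x points along the fingers, z is the direction in which the jaws open and shut, and the axes are right-handed (so a half turn about x gives the same grasp; the last joint's range is limited). The gripper opens to 85 mm and grips with 20 to 120 N. Pads are 22 mm wide; open, the fingers measure 114 mm over their backs; the gripper's body (76 mm by 85 mm) begins 54 mm behind the grasp point. The pads swing forward as they close: fully open they stand 13 mm farther back than shut.
Start: joints at [-1.266, 0.469, -0.049, 1.532, 0.024, 1.141, -0.082], TCP at [0.221, 0.638, 0.256] pointing down, gripper open.
Joint ranges: [-2.59, 2.59], [-0.33, 1.99], [-1.39, 1.29], [0.1, 2.45], [-1.04, 4.18], [0.21, 1.99], [-2.66, 2.66]. Speed limits (rad/s): [2.57, 2.57, 3.14, 3.14, 3.14, 3.14, 3.14].

## Interface

Orientations are given as a 3x3 rotation matrix whose columns are the frame's x, y, z axes.
In Python, from rig import * gives the robot as it stands. Calls block until the motion is done:
- movep(position, orientation): joint-space move of the TCP to a pose.
- move_l(position, attitude=None, feed=0.15, until_force=None): straight line of the TCP; attitude=None keeps the orientation; feed is the mean speed in m/s. With until_force (N) it stops when the force on the tool has changed by that much, and returns True; else False.
- move_joints(angles): joint-space move.
- command_gripper(opening, newtons=None): finger opening in m; newtons is the grip in N (None keeps the last); returns when the fingers have stopped.
- sleep(seconds).
- inverse_kinematics(position, orientation): joint angles nearest the present ones, or None.
- sense(): the state.
- camera(name): name is "scene" or "top" or "wrist"; returns (picture, depth): 384x512x3 uint8, red, green, blue; 384x512 float32, m along the optical axis (not along the pixel's ray), 0 where there is no reading.
- camera_params(name): a dict with "K" (3x3 intrinsics, pixels), "dist" ([k1, k2, p1, p2, k3] as OpenCV has them; the pictures are not rectified), "position" and "rotation" of the camera in the world; the wrist camera has in their place "tool_from_camera" (4x4, takes a point from camera to tool coordinates, whose origin is the TCP and whose axes are the tool frame's). Camera axes: x right, y down, z forward; pixel columns grow to the right and rows downward; lengths in m; the calibration is good to about 2 mm. A picture is of the moment at which its call begins: read the wrist's pose just before it. camera_params takes no time and is no camera call.
A pose or a line that the arm cannot do raises Unreachable and nothing moves.
- finish_job(): hands the job in, once; it reports no verdict.
The state is a dict: "time_s": time; "joint_pos": joint angles; "qd": joint speeds; "joint_efforts": joint torques, N m; "position": TCP position; "tcp_rot": TCP orientation; "wrist_force": force on the tool from outside, world axes, zero at the start; "ft_torque": the same for the moment, N m; "finger_gap": finger opening in m.
Only numpy, scipy, OpenCV 4.12 (cv2) and the standard library are available. Lean on these libraries where they do the work, as an engineer would, in place of code of your own. Each camera call takes 0.05 s, during which the arm holds its last target.

## Task

Take the wooden glass-shaping paddle with the square-cornered blade and lay it flat, right side up, across both rails of the raised green tool rest, square to the rails and balanced in the middle of the rest; either end may face either way. Leave the round-bladed paddle where it lies on the bench.

Things in the scene. Friction and masses are not known exactly. Their poses are not given: they have to be found in the camera images.
- square_paddle_mid (a point): Loose wooden paddle with a square-cornered blade, 270 mm long, lying flat. Point: its balance point, inside the handle, 14 mm above its flat underside. x runs from handle to blade, z up. Handle: straight bar 26 mm wide (y), 28 mm high, from x -145 to +35 mm; blade: x +35 to +125 mm, 76 mm wide, 14 mm thick, flush with the handle's underside. Grip the handle across y at this point.
- round_paddle_mid (a point): Bystander, leave alone: loose wooden paddle with the same handle but a round disc blade (88 mm across, 14 mm thick, its centre 76 mm ahead along x). Point and axes as on the square one: inside the handle, 14 mm above its underside, x towards the blade, z up.
- rest_mid (a point): Fixed green steel tool rest. Point: its middle, level with its rail tops, 80 mm above the bench, in the open space between the rails. The two level, flat-topped rails run along y, 130 mm long, 14 mm wide, centred at x -70 and +70 mm. A paddle lies across them with its length along x, either way round. Base plate 165 x 130 mm, 6 mm thick.
Not all that is in view belongs to the job. There is more than one size of the part that bears rest_mid; the job needs the smaller.

How it is judged:
At the end, for the whole second after the job is handed in: The square-bladed paddle lies flat (within 6 degrees), right side up on both rails: balance point within 30 mm of the rest's middle along and across the rails and within 6 mm of resting height, length within 15 degrees of square to the rails; the round paddle is within 40 mm of its start (x of square_paddle_mid in the frame of rest_mid between -0.03 and 0.03 m and y of square_paddle_mid in the frame of rest_mid between -0.03 and 0.03 m and z of square_paddle_mid in the frame of rest_mid between 0.008 and 0.02 m and angle between square_paddle_mid's own z axis and vertical below 0.1 rad and angle between the x axis of square_paddle_mid and the x axis of rest_mid, either way round below 0.262 rad and distance of round_paddle_mid from where it was at the start of the episode below 0.04 m); the robot touches nothing.
It fails at once if the round-bladed paddle is moved by more than 40 mm (distance of round_paddle_mid from where it was at the start of the episode above 0.04 m).
It also fails if it takes over 40 s, if anything falls off the work surface, if the arm or the gripper's body presses on something with over 40 N, if the wrist force passes 120 N, or if a joint passes its speed limit or range.

## Working session

There is one attempt and no reset: what is moved stays moved. The work goes in short steps, each a Python script; the robot and the scene stay as the last script left them, time stands still between calls to the robot, and variables do not carry over. Pictures are saved under pics/ and viewed, and the job is handed in when it is done.

```bash
mkdir -p pics; ls; python3 - <<'E'
from rig import *
import cv2,numpy as np
for n in ["scene","top"]:
    p,d=camera(n); cv2.imwrite(f"pics/{n}0.png",p[:,:,::-1]); np.savez(f"{n}0.npz",p=p,d=d)
    c=camera_params(n); print(n,{k:np.round(np.array(v),3).tolist() for k,v in c.items()}, (d>0).mean())
print(sense()["time_s"])
E
```

```text
pics
scene {'K': [[463.001, 0.0, 257.703], [0.0, 463.001, 193.566], [0.0, 0.0, 1.0]], 'dist': [-0.086, 0.0, 0.0, 0.0, 0.0], 'position': [0.775, 0.62, 0.776], 'rotation': [[-0.869, 0.336, -0.364], [0.495, 0.59, -0.638], [0.001, -0.734, -0.679]]} 0.99578857421875
top {'K': [[388.818, 0.0, 255.22], [0.0, 388.818, 188.858], [0.0, 0.0, 1.0]], 'dist': [0.012, 0.0, 0.0, 0.0, 0.0], 'position': [0.285, -0.0, 0.937], 'rotation': [[0.014, -0.99, 0.142], [-0.999, -0.018, -0.029], [0.031, -0.141, -0.989]]} 0.9961344401041666
0.1
```

View pics/scene0.png

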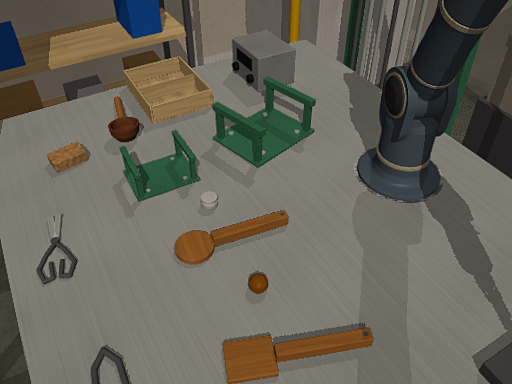

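View pics/top0.png

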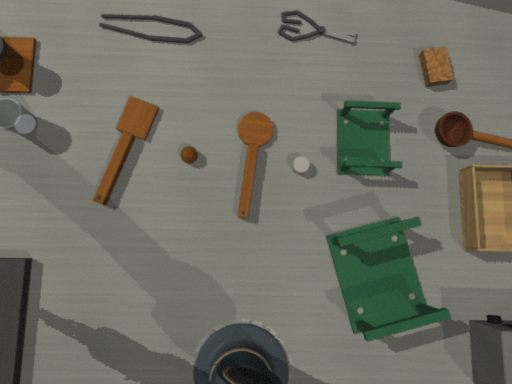

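Square paddle at top px (125,150) and round paddle at (253,165). Two green rests: small at (365,140), large at (385,280). Other brown things that could be confused: block at (15,65) and ladle at (455,130). Measuring with depth and rays next.

```bash
cat > h.py <<'E'
import cv2,numpy as np
from rig import camera_params
def load(n,i=0):
    f=np.load(f"{n}{i}.npz"); return f["p"],f["d"]
def world(n,uv,z=None,d=None):
    c=camera_params(n);K=np.array(c["K"]);R=np.array(c["rotation"]);t=np.array(c["position"])
    q=cv2.undistortPoints(np.array(uv,float).reshape(-1,1,2),K,np.array(c["dist"],float)).reshape(-1,2)
    r=np.c_[q,np.ones(len(q))]
    if d is not None: return (r*np.array(d)[:,None])@R.T+t
    w=r@R.T; return t+w*((z-t[2])/w[:,2])[:,None]
def cloud(n,mask,d):
    v,u=np.nonzero(mask&(d>0)); return world(n,np.c_[u,v],d=d[v,u]),np.c_[u,v]
def masks(p):
    h=cv2.cvtColor(p,cv2.COLOR_RGB2HSV)
    return cv2.inRange(h,(60,80,30),(90,255,255))>0, cv2.inRange(h,(5,130,60),(20,255,255))>0
E
python3 - <<'E'
from h import *
for n in ["top","scene"]:
    p,d=load(n); g,b=masks(p)
    for nm,m in(("green",g),("brown",b)):
        k,lab,st,ce=cv2.connectedComponentsWithStats(cv2.morphologyEx(m.astype(np.uint8),cv2.MORPH_OPEN,np.ones((2,2))))
        for i in range(1,k):
            if st[i,4]<150: continue
            P,uv=cloud(n,lab==i,d)
            print(n,nm,i,ce[i].round(),st[i,4],"z",np.percentile(P[:,2],[2,50,98]).round(4),"c",P.mean(0).round(3))
            if nm=="green":
                T=P[(P[:,2]>.074)&(P[:,2]<.086)]
                print("  rail pts",len(T)); 
                big=P[P[:,2]>.06]; print("   ztop",np.percentile(P[:,2],99.5))
                if len(T)>80:
                    _,l,c=cv2.kmeans(T[:,:2].astype(np.float32),2,None,(3,50,1e-5),5,cv2.KMEANS_PP_CENTERS)
                    for j in(0,1):
                        r=cv2.minAreaRect(T[l[:,0]==j,:2].astype(np.float32)); print("   rail",np.round(r[0],4),np.round(r[1],4),round(r[2],1),np.median(T[l[:,0]==j,2]).round(4))
            else:
                r=cv2.minAreaRect(P[:,:2].astype(np.float32)); print("   rect",np.round(r[0],4),np.round(r[1],4),round(r[2],1))
im=cv2.imread("pics/top0.png")
cv2.imwrite("pics/crop0.png",np.hstack([cv2.resize(im[85:215,80:210],(390,390)),cv2.resize(im[80:210,300:430],(390,390))]))
E
```

```text
top green 1 [366. 140.] 3629 z [0.0019 0.0069 0.0821] c [ 0.542 -0.295  0.021]
  rail pts 596
   ztop 0.08340098671504903
   rail [ 0.473 -0.292] [0.1278 0.0151] 89.2 0.08
   rail [ 0.6102 -0.2957] [0.1266 0.0114] 88.3 0.0798
top green 2 [382. 280.] 8588 z [0.005  0.0096 0.115 ] c [ 0.209 -0.319  0.032]
  rail pts 26
   ztop 0.11602104174137291
top brown 1 [20. 67.] 1181 z [0.0042 0.0113 0.0153] c [0.71  0.556 0.012]
   rect [0.7156 0.5648] [0.0778 0.1379] 89.8
top brown 2 [437.  66.] 915 z [0.011  0.0297 0.0336] c [ 0.734 -0.477  0.028]
   rect [ 0.7386 -0.4887] [0.0864 0.0815] 9.9
top brown 3 [128. 139.] 1893 z [0.0063 0.0155 0.0306] c [0.532 0.28  0.019]
   rect [0.5015 0.2919] [0.0735 0.2675] 70.8
top brown 4 [470. 136.] 852 z [0.0012 0.0288 0.0509] c [ 0.556 -0.549  0.029]
   rect [ 0.5686 -0.5645] [0.0812 0.2016] 2.5
top brown 5 [253. 152.] 1644 z [0.001  0.0158 0.0307] c [ 0.507 -0.02   0.02 ]
   rect [ 0.4797 -0.0043] [0.0839 0.258 ] 74.4
top brown 7 [189. 155.] 195 z [0.0002 0.0307 0.0367] c [0.493 0.131 0.029]
   rect [0.494  0.1315] [0.0347 0.0322] 83.4
scene green 1 [351.
[... 896 characters left out ...]
 -1.689 -0.414]
   rect [ 0.8466 -1.4486] [1.3188 0.2136] 88.8
scene brown 32 [123. 123.] 551 z [0.0122 0.0313 0.0489] c [ 0.563 -0.53   0.032]
   rect [ 0.5407 -0.5783] [0.2592 0.0805] 70.3
scene brown 39 [ 68. 157.] 729 z [-0.0012  0.0265  0.0308] c [ 0.74  -0.462  0.021]
   rect [ 0.7364 -0.4727] [0.1001 0.0586] 9.1
scene brown 40 [224. 238.] 2248 z [-0.0011  0.0141  0.0296] c [ 0.502 -0.006  0.016]
   rect [0.4773 0.0025] [0.085 0.271] 76.5
scene brown 41 [259. 284.] 302 z [-0.0012  0.0276  0.035 ] c [0.501 0.145 0.025]
   rect [0.494  0.1423] [0.0499 0.0303] 4.5
scene brown 42 [284. 353.] 3907 z [-0.0001  0.0145  0.03  ] c [0.534 0.294 0.017]
   rect [0.5018 0.2931] [0.0814 0.2756] 75.0
```

View pics/crop0.png

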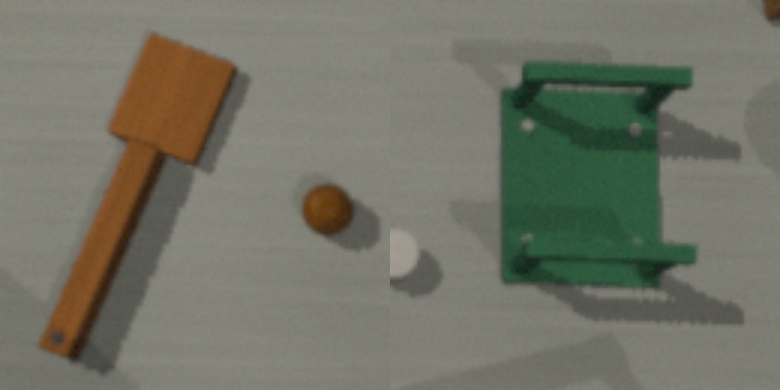

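The crop confirms the square-cornered blade (left panel, 3x crop, at (170,100)). The small rest's rails are at crop (605,75) and (610,250), 138 mm apart and 80 mm high, which matches. The large rest is 190 mm apart and 115 mm high. Next I'll fit the paddle axis.

```bash
cat >> h.py <<'E'
def paddle(n,p,d,near,uvz=0.028):
    _,b=masks(p)
    k,lab,st,ce=cv2.connectedComponentsWithStats(b.astype(np.uint8))
    i=1+np.argmin([np.hypot(*(ce[j]-near)) if st[j,4]>400 else 1e9 for j in range(1,k)])
    P,uv=cloud(n,lab==i,d)
    H=P[(P[:,2]>.024)&(P[:,2]<.033)]
    vx,vy,x0,y0=cv2.fitLine(H[:,:2].astype(np.float32),cv2.DIST_HUBER,0,.01,.01).ravel()
    a=np.array([vx,vy]);c=np.array([x0,y0])
    B=P[(P[:,2]>.008)&(P[:,2]<.020)]
    if (B[:,:2].mean(0)-c)@a<0:a=-a
    s=(H[:,:2]-c)@a; w=(H[:,:2]-c)@[-a[1],a[0]]; sa=(P[:,:2]-c)@a
    e=[np.percentile(s,.5),np.percentile(s,99.5),np.percentile(sa,99.7)]
    m1=c+a*(e[0]+.145); m2=c+a*(e[1]-.035); m3=c+a*(e[2]-.125)
    print(n,"len handle",round(e[1]-e[0],4),"tot",round(e[2]-e[0],4),"w",np.ptp(np.percentile(w,[1,99])).round(4),"z",np.median(H[:,2]).round(4),"mid",m1.round(4),m2.round(4),m3.round(4),"yaw",np.degrees(np.arctan2(a[1],a[0])).round(2))
    return (m1+m2+m3)/3,a
E
python3 - <<'E'
from h import *
for n,near in(("top",(128,139)),("scene",(284,353))): paddle(n,*load(n),near)
for n,near in(("top",(253,152)),("scene",(224,238))): paddle(n,*load(n),near)
# rail ray check: rail mask corners at plane z=.08 from top image
E
```

```text
top len handle 0.1767 tot 0.2654 w 0.0247 z 0.0278 mid [0.5156 0.2892] [0.5125 0.2903] [0.5113 0.2908] yaw -19.8
scene len handle 0.1763 tot 0.2661 w 0.0254 z 0.0278 mid [0.5182 0.2941] [0.5147 0.2954] [0.5145 0.2954] yaw -20.47
top len handle 0.1777 tot 0.2588 w 0.0233 z 0.0282 mid [ 0.4933 -0.0161] [ 0.4911 -0.0158] [ 0.4822 -0.0146] yaw -7.45
scene len handle 0.1767 tot 0.2594 w 0.0256 z 0.0274 mid [ 0.4964 -0.0119] [ 0.4931 -0.0115] [ 0.4859 -0.0106] yaw -7.35
```

```bash
cat >> h.py <<'E'
def ori(yaw,s=1):
    x=np.array([0,0,-1.]);z=s*np.array([-np.sin(yaw),np.cos(yaw),0]);return np.c_[x,np.cross(z,x),z]
E
python3 - <<'E'
from rig import *
from h import *
g=np.radians(-20.1)
print(sense()["tcp_rot"])
for s in(1,-1):
    for pos,y in(((.5145,.2925,.15),g),((.5145,.2925,.028),g),((.543,-.29,.22),np.radians(-1)),((.543,-.29,.1),np.radians(-1))):
        q=inverse_kinematics(pos,ori(y,s)); print(s,None if q is None else np.round(q,2))
E
```

```text
[[-5.39362600e-04 -9.44805001e-01  3.27632750e-01]
 [-1.70339508e-03  3.27633191e-01  9.44803467e-01]
 [-9.99998404e-01 -4.84963610e-05 -1.78608928e-03]]
1 [-0.65  0.44  0.08  1.85 -0.04  0.85  0.67]
1 [-0.62  0.62  0.05  1.91 -0.05  0.62  0.67]
1 [-0.27  0.58  1.02  1.76 -0.55  1.11  2.48]
1 [-0.05  0.63  0.66  1.85 -0.51  0.84  2.42]
-1 [-1.33  0.71  1.11  1.88 -0.74  1.04 -1.83]
-1 [-1.21  0.83  0.91  1.94 -0.9   0.84 -1.72]
-1 [-0.2   0.53  0.89  1.76 -0.46  1.08 -0.74]
-1 [-0.2   0.73  0.92  1.86 -0.72  0.93 -0.53]
```

```bash
python3 - <<'E'
from rig import *
from h import *
g=np.radians(-20.1)
command_gripper(.085)
movep([.5145,.2925,.20],ori(g))
s=sense();p,d=camera("wrist");c=camera_params("wrist")
print(s["time_s"],s["position"],np.round(s["joint_pos"],2))
np.savez("wrist1.npz",p=p,d=d); cv2.imwrite("pics/w1.png",p[:,:,::-1])
import h
Rt=np.array(s["tcp_rot"]);M=np.array(c["tool_from_camera"])
h.camera_params=lambda n:{**c,"rotation":Rt@M[:3,:3],"position":Rt@M[:3,3]+s["position"]}
_,b=masks(p); P,uv=cloud("wrist",b,d)
H=P[(P[:,2]>.023)&(P[:,2]<.034)]
print(len(H),H.min(0),H.max(0))
vx,vy,x0,y0=cv2.fitLine(H[:,:2].astype(np.float32),cv2.DIST_HUBER,0,.01,.01).ravel()
a=np.array([vx,vy]);a*=np.sign(a[0]);o=np.array([.5145,.2925])
print("yaw",np.degrees(np.arctan2(a[1],a[0])),"lateral off",(np.array([x0,y0])-o)@[-a[1],a[0]],"handle s range",np.percentile((H[:,:2]-o)@a,[.5,99.5]),"z",np.median(H[:,2]))
E
```

```text
1.9917 [0.51385035 0.29431851 0.20017701] [-0.66  0.39  0.08  1.8  -0.04  0.95  0.67]
6042 [ 0.37735127 -0.02835624  0.02301834] [0.73702543 0.55422941 0.03399957]
yaw -82.36386 lateral off -0.049266739958339294 handle s range [-0.22810448  0.31405583] z 0.0280071219202295
```

View pics/w1.png

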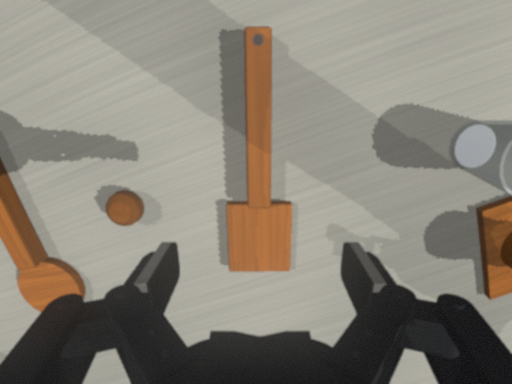

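Wrist view: the square paddle is alone at columns 228–292, centred between the fingers (150 and 370). I'll restrict the fit to it.

```bash
cat > m.py <<'E'
from rig import *
from h import *
import h
f=np.load("wrist1.npz");p,d=f["p"],f["d"]
s=sense();c=camera_params("wrist")
Rt=np.array(s["tcp_rot"]);M=np.array(c["tool_from_camera"])
h.camera_params=lambda n:{**c,"rotation":Rt@M[:3,:3],"position":Rt@M[:3,3]+s["position"]}
p=p.copy();p[:,:215]=0;p[:,305:]=0
paddle("wrist",p,d,(260,150))
E
python3 m.py
```

```text
wrist len handle 0.1753 tot 0.2637 w 0.023 z 0.028 mid [0.5172 0.2913] [0.5128 0.2929] [0.5113 0.2935] yaw -19.9
```

```bash
python3 - <<'E'
from rig import *
from h import *
print(move_l([.5145,.2925,.08],ori(np.radians(-20)),feed=.15))
print(move_l([.5145,.2925,.0295],feed=.08,until_force=12)); s=sense();print(s["position"],s["wrist_force"])
command_gripper(.0,60); s=sense();print(s["finger_gap"],s["wrist_force"],s["position"])
move_l([.5145,.2925,.25],feed=.15); s=sense();print(s["finger_gap"],s["wrist_force"],s["ft_torque"],s["position"],s["time_s"])
p,d=camera("wrist");cv2.imwrite("pics/w2.png",p[:,:,::-1])
for n in("scene","top"):
  p,d=camera(n);cv2.imwrite(f"pics/{n}2.png",p[:,:,::-1]); np.savez(f"{n}2.npz",p=p,d=d)
for y in(-1,):
  for sg in(1,-1):
    print(np.round(inverse_kinematics([.543,-.29,.25],ori(np.radians(y),sg)),2))
print(np.round(s["joint_pos"],2))
cv2.imwrite("pics/c2.png",np.hstack([cv2.imread("pics/w2.png")[:,:400],cv2.imread("pics/scene2.png")[:,:400]]))
E
```

```text
False
False
[0.51470781 0.29261374 0.02950049] [0.40790874 1.14384864 0.59525363]
0.02485470945331007 [-0.1536241   0.35041888  2.44018397] [0.51486753 0.29276782 0.02999818]
0.024707193065563956 [-0.11974366  0.22424292 -0.92714872] [-0.03029808 -0.00947347 -0.02030835] [0.51403107 0.29219637 0.24894811] 5.9667
[ 0.11  0.39  0.41  1.71 -0.18  1.08  2.14]
[-0.15  0.46  0.8   1.72 -0.37  1.11 -0.83]
[-0.66  0.34  0.09  1.75 -0.03  1.06  0.67]
```

View pics/c2.png

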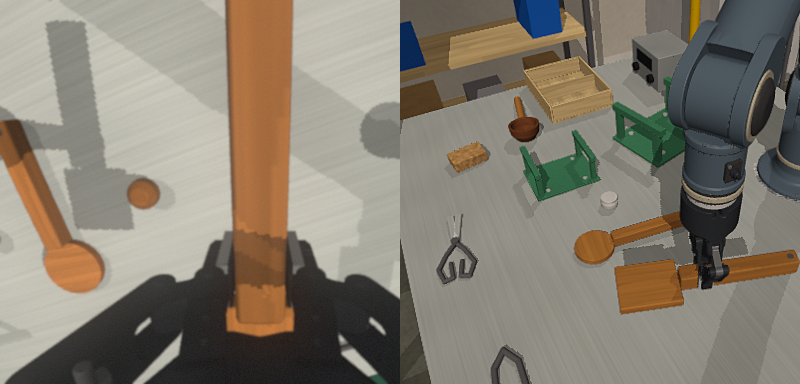

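The paddle is held near its balance point: level, at roughly 0.02–0.03 Nm. Carrying it over the rest, with a look before lowering.

```bash
python3 - <<'E'
from rig import *
from h import *
movep([.543,-.29,.25],ori(np.radians(-1)))
s=sense();print(s["position"],s["finger_gap"],s["time_s"],s["wrist_force"])
move_l([.543,-.29,.15],feed=.12)
s=sense();print(s["position"],s["finger_gap"],s["time_s"])
p,d=camera("wrist");cv2.imwrite("pics/w3.png",p[:,:,::-1])
p,d=camera("scene");np.savez("scene3.npz",p=p,d=d);cv2.imwrite("pics/scene3.png",p[:,:,::-1])
p,d=camera("top");np.savez("top3.npz",p=p,d=d);cv2.imwrite("pics/top3.png",p[:,:,::-1])
cv2.imwrite("pics/c3.png",np.hstack([cv2.imread("pics/w3.png")[:,:400],cv2.imread("pics/scene3.png")[:,:400]]))
E
```

```text
[ 0.54376021 -0.28860057  0.24988531] 0.024572634513002036 8.2083 [ 0.1971229   0.44988242 -1.75085345]
[ 0.54357538 -0.29036192  0.15081369] 0.024826711929562234 9.1917
```

View pics/c3.png

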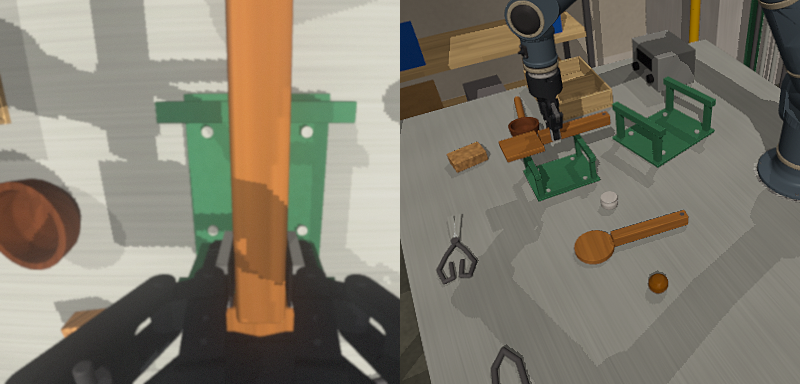

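View pics/top3.png

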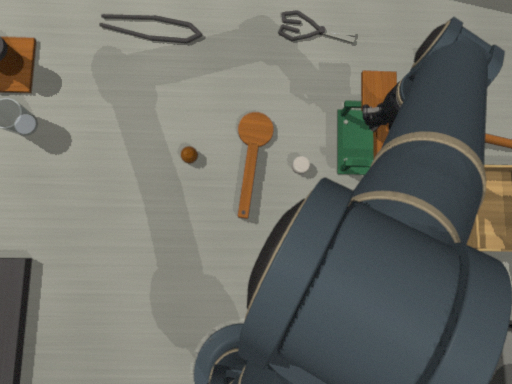

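The wrist view shows the near rail spanning columns 155–357 (centre 256) and the paddle centred at about 261, square to it. Lowering.

```bash
python3 - <<'E'
from rig import *
from h import *
print(move_l([.543,-.29,.118],feed=.1))
print(move_l([.543,-.29,.107],feed=.03,until_force=5)); s=sense();print(s["position"],s["wrist_force"],s["finger_gap"])
command_gripper(.06); sleep(.2); s=sense();print(s["finger_gap"],s["wrist_force"])
move_l([.543,-.29,.27],feed=.15)
s=sense();print(s["time_s"],s["position"],s["wrist_force"])
np.savez("state4.npz",R=s["tcp_rot"],t=s["position"])
p,d=camera("wrist");np.savez("wrist4.npz",p=p,d=d);cv2.imwrite("pics/w4.png",p[:,:,::-1])
movep([.5145,.2925,.30],ori(np.radians(-20)))
for n in("scene","top"):
  p,d=camera(n);np.savez(n+"4.npz",p=p,d=d);cv2.imwrite(f"pics/{n}4.png",p[:,:,::-1])
print(sense()["time_s"])
cv2.imwrite("pics/c4.png",np.hstack([cv2.imread("pics/w4.png")[:,:400],cv2.imread("pics/scene4.png")[:,:400]]))
for n in("top","scene"):
  p,d=load(n,4); g,b=masks(p); P,uv=cloud(n,b,d)
  k=(abs(P[:,0]-.55)<.2)&(abs(P[:,1]+.29)<.09)&(P[:,2]>.075)&(P[:,2]<.13); P=P[k]
  H=P[P[:,2]>.102]; 
  vx,vy,x0,y0=cv2.fitLine(H[:,:2].astype(np.float32),cv2.DIST_HUBER,0,.01,.01).ravel();a=np.array([vx,vy])*np.sign(vx)
  sa=P[:,:2]@a; sh=H[:,:2]@a; lat=np.array([x0,y0])@[-a[1],a[0]]
  e=np.percentile(sa,[.4,99.6]); m=(e[0]+.145+e[1]-.125)/2
  print(n,"len",np.ptp(e),"mid",a*m+lat*np.array([-a[1],a[0]]),"yaw",np.degrees(np.arctan2(a[1],a[0])),"ztop handle",np.median(H[:,2]),"blade",np.median(P[P[:,2]<.1,2]))
  # top surface tilt along axis
  print("  tilt fit", np.polyfit(sh,H[:,2],1)[0])
  G,_=cloud(n,g,d); G=G[(abs(G[:,0]-.543)<.11)&(abs(G[:,1]+.29)<.1)&(abs(G[:,2]-.08)<.005)]
  for r in(G[G[:,0]<.54],G[G[:,0]>.54]): print("  rail",len(r),r[:,:2].min(0),r[:,:2].max(0))
for n,near in(("top",(253,152)),("scene",(224,238))): paddle(n,*load(n,4),near)
E
```

```text
False
True
[ 0.54365036 -0.29040065  0.10997483] [-0.46514368  0.60992695  3.84549278] 0.024561612758395312
0.059984254929042156 [-0.28767171 -0.19069968 -0.19265174]
12.0167 [ 0.54250941 -0.28960836  0.26889373] [ 0.35158207 -0.52000742 -0.16194113]
14.2667
top len 0.2657148784159011 mid [ 0.54274582 -0.28961342] yaw -0.8405348 ztop handle 0.10799423046645651 blade 0.09406456647242362
  tilt fit -0.0012335606687587583
  rail 242 [ 0.46551367 -0.35552903] [ 0.48079989 -0.22762984]
  rail 110 [ 0.60368901 -0.35752114] [ 0.61836657 -0.22948231]
scene len 0.26545261380514673 mid [ 0.54588882 -0.28287029] yaw -0.29536703 ztop handle 0.10731532070550304 blade 0.09307001725240749
  tilt fit 0.003952569182251674
  rail 99 [ 0.46808549 -0.354444  ] [ 0.48279747 -0.2224766 ]
  rail 57 [ 0.6071188  -0.35530078] [ 0.62143446 -0.22570095]
top len handle 0.1774 tot 0.2588 w 0.0235 z 0.0281 mid [ 0.4934 -0.016 ] [ 0.4908 -0.0156] [ 0.4824 -0.0145] yaw -7.38
scene len handle 0.176 tot 0.2591 w 0.0255 z 0.0274 mid [ 0.4966 -0.012 ] [ 0.4926 -0.0115] [ 0.4858 -0.0106] yaw -7.36
```

View pics/c4.png

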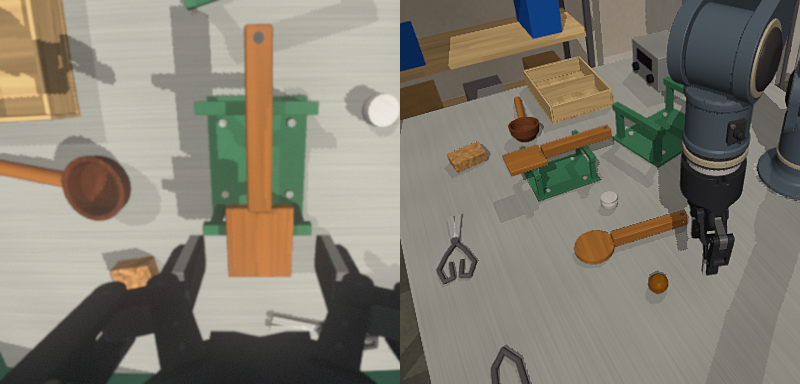

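View pics/top4.png

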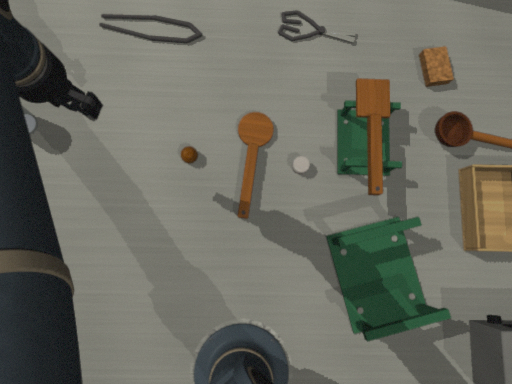

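The paddle lies across both rails at top px (373,135), level and square, with the handle top at 0.108 m. The round paddle hasn't moved. Handing in.

```bash
python3 -c "
from rig import *
print(finish_job())"
```

```text
the job is handed in; nothing more can be done
None
```

The square-bladed paddle now lies flat and right side up across both rails of the smaller green rest. I handed the job in at about 14 s, with the gripper clear of everything.

What the last checks showed:
- **Centring:** the balance point is about 1 mm from the rest's middle along the paddle. Along the rails it is about 3 mm off in the top view and about 6 mm off in the scene view (limit 30 mm).
- **Squareness and level:** the paddle is within about 1° of square to the rails, and the tilt along its length is under 0.3°.
- **Height:** the handle top measures 0.107–0.108 m and the blade top 0.093–0.094 m, as expected on 80 mm rails.
- **Round paddle:** it stayed where it was, within about 1 mm in both views.

**Disagreement:** the scene and top cameras differ by 3–7 mm in absolute position at the rest. That affects the paddle and the rest alike, so the centring figures are comparisons within a single view. No check failed.

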